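# Reset the tripped battery charger through its recessed well

### The arm

A 6-joint arm with a two-finger parallel gripper is mounted at the origin on a cart in front of the work surface, level with it; the furniture and walls round the work are solid. World frame = base frame: x ahead of the robot, y to its left, z up, the work surface at z = 0. Lengths are in m, angles in degrees, forces in N, time in s.
With the tool pointing down it reaches from about 0.325 to 0.775 m from the base axis. Payload 5.5 kg.
Tool frame: the origin (TCP) lies midway between the tips of the shut fingers; the grasp point (between the pads) lies 19 mm behind it; z points along the fingers, y is the line along which they close (so a half turn about z gives the same grasp; the last joint's range is limited). The gripper opens to 88 mm and grips with 3 to 60 N. Pads are 20 mm wide; open, the fingers measure 115 mm over their backs; the gripper's body (75 mm by 178 mm) begins 61 mm behind the grasp point.
Start: joints at [70.147, 5.22, 70.514, -0, 104.267, -3.249], TCP at [0.171, 0.575, 0.223] pointing down, gripper open.
Joint ranges: [-164.24, 164.24], [-49.07, 125.15], [9.68, 141.18], [-86.29, 266.29], [3.28, 154.24], [-151.56, 151.56]. Speed limits (degrees/s): [147.25, 147.25, 172.46, 180, 180, 180].

### API

Orientations are given as a 3x3 rotation matrix whose columns are the frame's x, y, z axes.
In Python, from station import read_state, imaging, r gives the robot as it stands.
- The arm moves only by the tool carry_out, never from a script. Its argument "moves" is a list of rows, each a list of 7 numbers: the opening, from 0 (shut) to 1 (fully open), then the shift along the tool's x, y, z as a fraction of full scale, then the turn, a rotation vector about the tool's x, y, z as a fraction of full scale. In form: [[gripper, dx, dy, dz, rx, ry, rz], ...]. A call has 1 to 5 rows; each row is the pose to reach, as a shift and turn from the pose commanded when the call began, along the tool's axes at that moment; what a row does not reach only later rows make up. Full scale, the value 1, is 0.2 m for a shift and 120 degrees for a turn. A row lasts 1/10 s, in which the tool goes at most 50 mm and 8.59 degrees, less where a joint would pass 70% of its speed; a pose out of reach is approached as far as the arm can. A call with a number of a shift or a turn outside -1 to 1 is refused whole. A call with a gripper value outside its range is refused whole. The fingers move at their own pace and stop on an object; "grip_force" is the grip in N (left out, the last holds). Time passes only in rows, so rows that repeat a pose let the fingers close. It gives the time, the measured TCP pose, the force, the opening and the grip force at its end, in the units of the state.
- read_state(): the state, without advancing time (a new reading comes with each control period).
- imaging.capture(name): name is "side" or "top" or "wrist"; returns the picture (384x512x3 uint8, red, green, blue); there is no depth.
- imaging.camera_model(name): a dict with "mtx" (3x3 intrinsics, pixels), "dist" ([k1, k2, p1, p2, k3] as OpenCV has them; the pictures are not rectified), "R" (3x3) and "t" (3): a world point X has camera coordinates R X + t. Camera axes: x right, y down, z forward; pixel columns grow to the right and rows downward; lengths in m; the calibration is good to about 2 mm. A picture is of the moment at which its call begins: read the wrist's pose just before it. camera_model takes no time and is no camera call; for the wrist camera it gives the pose at the moment of the call.
- r.job_done(): hands the job in; it is judged then, once.
The state is a dict: "t": time; "qpos": joint angles; "qvel": joint speeds; "tau": joint torques, N m; "tcp_pos": TCP position; "tcp_rot": TCP orientation; "wrist_force": force on the tool from outside, world axes, zero at the start; "moment": the same for the moment, N m; "gripper_width": finger opening in m; "gripper_force": force on a finger pad.
Only numpy, scipy, OpenCV 4.12 (cv2) and the standard library are available. Lean on these libraries where they do the work, as an engineer would, in place of code of your own. Each camera call takes 0.05 s, during which the arm holds its last target. There are 200 camera calls.

### The job

The orange battery charger has tripped: with your fingertips push its shutter open by the rib, reach down into the well and press the sunken yellow reset key all the way, then push the shutter fully shut again. Push and press only: do not pinch the rib, and do not lift the charger or shove it along the bench. Leave the blue charger and the loose things on the bench as they are.

Things in the scene. Friction and masses are not known exactly. Their poses are not given: they have to be found in the camera images.
- charger_orange: The orange bench battery charger: a loose box of about 4 kg on rubber feet, 120 (its x) x 180 (its y) x 62 mm high. Origin: centre of its underside; z up. Its +y half holds a rectangular well, open at the top, 34 (x) x 58 (y) mm wide and 26 mm deep, centred at x 0, y +39 mm; a sliding shutter covers the well. Low guide rails 5 mm wide beside the shutter (x = +-28 mm) rise 4 mm above the top face, two terminals stand 12 mm above it at x +46, y -34 and -62 mm.
- well_orange (a point): Centre of the mouth of the orange charger's well, level with its top face (62 mm above the underside); axes as the charger's.
- key_orange_top (a point): Centre of the top of the yellow reset key at the bottom of the orange charger's well; the key is 26 (x) x 44 (y) mm and its top lies 16 mm below the well's mouth, 46 mm above the charger's underside.
- key_orange (a joint): How far the orange charger's reset key is pressed, straight down: 0 released, 0.006 m fully down. A spring returns it; it needs 2 N to start and 6 N fully down.
- shutter_orange (a joint): How far the orange charger's shutter is slid open towards the charger's -y: 0 shut over the well, 0.070 m fully open with the well clear. It stays where it is left; friction about 1.5 N; it may start up to 10 mm open. Plate 50 (x) x 70 (y) x 3 mm on the top face, shut when centred on the well.
- rib_orange (a point): Middle of the top edge of the black push rib on the orange charger's shutter. The rib is 40 mm long (x), 10 mm thick (y), and stands 12 mm above the shutter plate; its top is 15 mm above the charger's top face. It lies 30 mm to the -y side of the plate's centre and travels with the shutter: at the charger's y +9 mm when shut, y -61 mm when open.
- charger_blue: The blue bench battery charger: a loose box of about 4 kg on rubber feet, 120 (its x) x 180 (its y) x 62 mm high. Origin: centre of its underside; z up. Its +y half holds a rectangular well, open at the top, 34 (x) x 58 (y) mm wide and 26 mm deep, centred at x 0, y +39 mm; a sliding shutter covers the well. Low guide rails 5 mm wide beside the shutter (x = +-28 mm) rise 4 mm above the top face, two terminals stand 12 mm above it at x +46, y -34 and -62 mm.
- well_blue (a point): Centre of the mouth of the blue charger's well, level with its top face (62 mm above the underside); axes as the charger's.
- key_blue_top (a point): Centre of the top of the yellow reset key at the bottom of the blue charger's well; the key is 26 (x) x 44 (y) mm and its top lies 16 mm below the well's mouth, 46 mm above the charger's underside.
- key_blue (a joint): How far the blue charger's reset key is pressed, straight down: 0 released, 0.006 m fully down. A spring returns it; it needs 2 N to start and 6 N fully down.
- shutter_blue (a joint): How far the blue charger's shutter is slid open towards the charger's -y: 0 shut over the well, 0.070 m fully open with the well clear. It stays where it is left; friction about 1.5 N; it may start up to 10 mm open. Plate 50 (x) x 70 (y) x 3 mm on the top face, shut when centred on the well.
- rib_blue (a point): Middle of the top edge of the black push rib on the blue charger's shutter. The rib is 40 mm long (x), 10 mm thick (y), and stands 12 mm above the shutter plate; its top is 15 mm above the charger's top face. It lies 30 mm to the -y side of the plate's centre and travels with the shutter: at the charger's y +9 mm when shut, y -61 mm when open.
- rib_orange_inner: The half of the orange charger's rib towards the well (+y), the side to push on to open the shutter: 40 x 5 x 12 mm, origin at the centre of its underside.
- rib_orange_outer: The other half of that rib (-y side), the side to push on to shut the shutter: 40 x 5 x 12 mm, origin at the centre of its underside.
- spark_plug: Loose spark plug lying on the bench between the chargers, 21 x 77 x 18 mm; origin: centre of its underside. Leave alone.
- bolt: Loose steel bolt lying on the bench between the chargers, 15 x 54 x 17 mm; origin: centre of its underside. Leave alone.
- wrench: Loose flat steel combination wrench lying behind the chargers, 32 x 201 x 6 mm; origin: centre of its underside. Leave alone.

How it is judged:
By the outcome, as a careful person would: the job done as asked, in the order asked, and still so for the second after the job is handed in, with the robot touching nothing.
It also fails if it takes over 64 s, if anything falls off the work surface, if the arm or the gripper's body presses on something with over 40 N, if the wrist force passes 120 N, or if a joint passes its speed limit or range.

## Working session

There is one attempt and no reset: what is moved stays moved. The work goes in short steps, Python scripts to look and compute and a tool call to move; the robot and the scene stay as the last step left them, time stands still between calls to the robot, and variables do not carry over. Pictures are saved under pics/ and viewed, at most 10 in all, crops included, and the job is handed in when it is done.

Besides the shell and the picture viewer there is one more tool, called after ">>>" as name([rows], argument=value, ...), one row to a line, values as JSON. carry_out: Moves the arm, as the interface text tells. Its arguments: {"type":"object","properties":{"moves":{"type":"array"},"grip_force":{"type":"number"}},"required":["moves"]}

```bash
mkdir -p pics; ls
python3 - <<'E'
from station import read_state, imaging, r
import cv2, numpy as np
a=imaging.capture("top"); b=imaging.capture("side")
cv2.imwrite("pics/top.png",a[:,:,::-1]); cv2.imwrite("pics/side.png",b[:,:,::-1])
s=read_state(); print(s['t'],s['tcp_pos'],s['tcp_rot'],s['gripper_width'],s['wrist_force'])
for n in("top","side"):
    m=imaging.camera_model(n); R=np.array(m['R']); print(n,-R.T@np.array(m['t']))
E
```

```text
pics
0.1 [0.17135211 0.57473477 0.22161321] [[-9.58315055e-01  2.85712919e-01 -6.19353546e-04]
 [ 2.85713567e-01  9.58313605e-01 -1.67112410e-03]
 [ 1.16073185e-04 -1.77842109e-03 -9.99998412e-01]] 0.08763072234641221 [ 0.48015509 -0.43604848  0.62184697]
top [0.45183062 0.10855397 0.90741244]
side [0.27957893 0.99207397 0.5044495 ]
```

View pics/top.png

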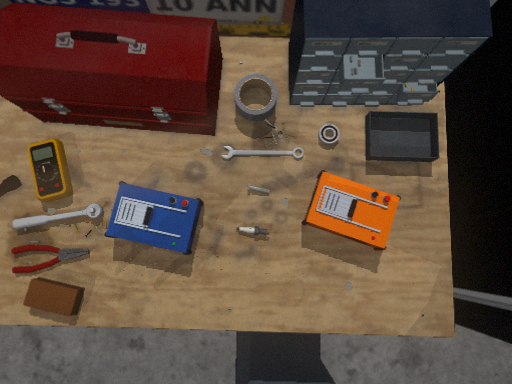

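View pics/side.png

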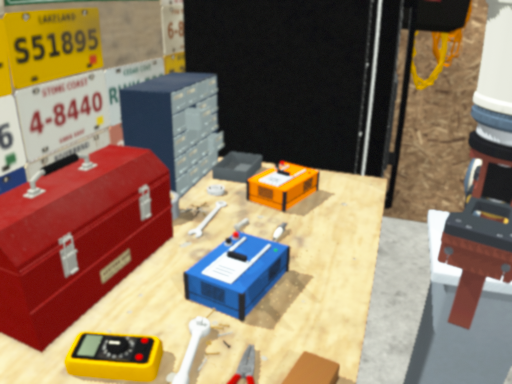

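The top view shows the orange charger around (353,210). Its terminals are at (375,195) and (387,199), so its -y points to image right, and the rib is at about (355,208). The side view confirms the layout.

```bash
cat > h.py <<'E'
from station import read_state, imaging, r
import cv2, numpy as np
def ray(m,px,z):
    px=np.array(px,float).reshape(-1,1,2)
    n=cv2.undistortPoints(px,np.array(m['mtx']),np.array(m['dist'])).reshape(-1,2)
    R=np.array(m['R']);c=-R.T@np.array(m['t'])
    d=np.c_[n,np.ones(len(n))]@R
    return c+d*((z-c[2])/d[:,2])[:,None]
def proj(m,X):
    return cv2.projectPoints(np.array(X,float).reshape(-1,1,3),cv2.Rodrigues(np.array(m['R']))[0],np.array(m['t']),np.array(m['mtx']),np.array(m['dist']))[0].reshape(-1,2)
E
python3 - <<'E'
from h import *
m=imaging.camera_model("top"); im=cv2.imread("pics/top.png"); h=cv2.cvtColor(im,cv2.COLOR_BGR2HSV)
k=cv2.inRange(h,(5,180,120),(18,255,255)); k[:,:290]=0;k[:160]=0;k[250:]=0;k[:,410:]=0
c=max(cv2.findContours(cv2.morphologyEx(k,cv2.MORPH_CLOSE,np.ones((5,5))),0,2)[0],key=cv2.contourArea)
P=ray(m,c.reshape(-1,2),0.062)
print(cv2.minAreaRect(P[:,:2].astype(np.float32)))
print(ray(m,[(375,195),(387,199)],.074)); print(ray(m,[(355,208)],.077))
cv2.imwrite("pics/top2.png",cv2.resize(im[160:260,290:420],None,fx=6,fy=6,interpolation=cv2.INTER_CUBIC))
w=imaging.camera_model("wrist"); s=read_state(); R=np.array(w['R']);T=np.array(s['tcp_rot'])
print("cam in tool",T.T@(-R.T@np.array(w['t'])-s['tcp_pos']),"\n",T.T@R.T, w['mtx'])
E
```

```text
((0.5519407391548157, -0.10521716624498367), (0.18147961795330048, 0.12057600915431976), 72.40265655517578)
[[ 0.5826111  -0.1512078   0.074     ]
 [ 0.57451922 -0.17736562  0.074     ]]
[[ 0.55220858 -0.1063542   0.077     ]]
cam in tool [ 0.07995863 -0.00170834 -0.16182886] 
 [[-1.02855604e-03 -9.57481457e-01 -2.88492985e-01]
 [ 9.99999419e-01 -1.07831591e-03  1.35602827e-05]
 [-3.24070295e-04 -2.88492803e-01  9.57482009e-01]] [[330.52000425   0.         256.75592612]
 [  0.         330.52000425 190.83160075]
 [  0.           0.           1.        ]]
```

View pics/top2.png

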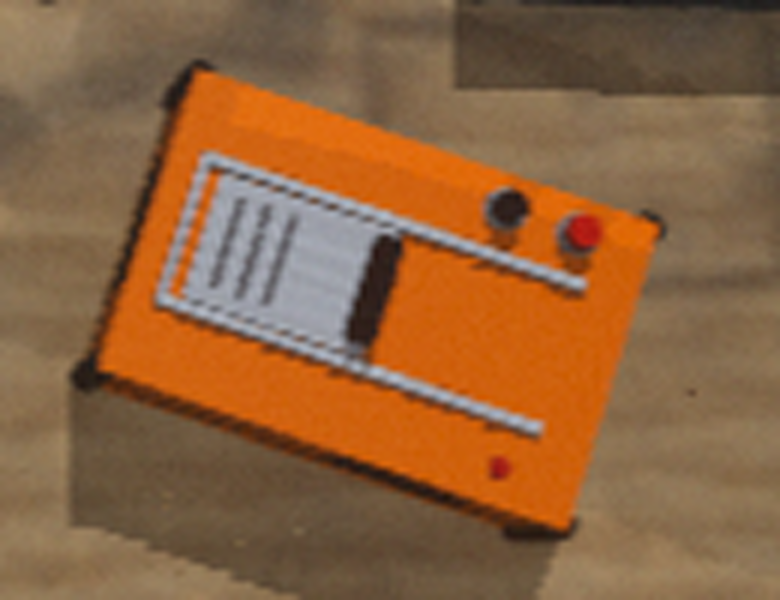

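Coarse estimate: charger centre is (0.552,-0.105) and its yaw is -17.6°. The rectangle measures 181x121 mm, which matches the given size. The rib is at charger y≈-1, so the shutter is about 10 mm open. The tool is already within 1° of alignment, so I'll move above the charger with the fingers shut.

>>> carry_out([
  [0, -0.9, -0.85, 0, 0, 0, 0],
  [0, -0.9, -0.85, 0, 0, 0, 0],
  [0, -0.9, -0.85, 0, 0, 0, 0],
  [0, -0.9, -0.85, 0, 0, 0, 0],
  [0, -0.9, -0.85, 0, 0, 0, 0],
], grip_force=20)

```text
t: 0.6
tcp_pos: [0.2959, 0.3587, 0.2222]
tcp_rot: [[-0.958, 0.285, -0.0], [0.285, 0.958, -0.0], [0.0, -0.001, -1.0]]
wrist_force: [0.7, 0.3, 0.1]
gripper_width: 0.0516
gripper_force: 0.0
```

>>> carry_out([
  [0, -0.9, -0.85, 0, 0, 0, 0],
  [0, -0.9, -0.85, 0, 0, 0, 0],
  [0, -0.9, -0.85, 0, 0, 0, 0],
  [0, -0.9, -0.85, 0, 0, 0, 0],
  [0, -0.9, -0.85, 0, 0, 0, 0],
])

```text
t: 1.1
tcp_pos: [0.4198, 0.1442, 0.2224]
tcp_rot: [[-0.958, 0.286, 0.0], [0.286, 0.958, -0.0], [-0.0, -0.0, -1.0]]
wrist_force: [1.4, 1.4, -0.0]
gripper_width: 0.0113
gripper_force: 0.0
```

>>> carry_out([
  [0, -0.9, -0.85, 0, 0, 0, 0],
  [0, -0.9, -0.85, 0, 0, 0, 0],
  [0, -0.9, -0.85, 0, 0, 0, 0],
  [0, -0.9, -0.85, 0, 0, 0, 0],
  [0, -0.9, -0.85, 0, 0, 0, 0],
])

```text
t: 1.6
tcp_pos: [0.5438, -0.0703, 0.2221]
tcp_rot: [[-0.958, 0.286, -0.001], [0.286, 0.958, 0.0], [0.001, -0.0, -1.0]]
wrist_force: [0.7, 0.6, 0.7]
gripper_width: 0.0004
gripper_force: 0.0
```

Run:
```python
from h import *
m=imaging.camera_model("wrist"); im=imaging.capture("wrist")[:,:,::-1].copy()
import pickle; pickle.dump(m,open("w1.pkl","wb")); cv2.imwrite("pics/w1.png",im)
s=read_state(); print(s['t'],s['tcp_pos'],s['qpos'])
h=cv2.cvtColor(im,cv2.COLOR_BGR2HSV)
k=cv2.inRange(h,(5,170,100),(18,255,255))
c=max(cv2.findContours(cv2.morphologyEx(k,cv2.MORPH_CLOSE,np.ones((7,7))),0,2)[0],key=cv2.contourArea)
print(cv2.minAreaRect(ray(m,c.reshape(-1,2),0.062)[:,:2].astype(np.float32)))
```

```text
1.65 [ 0.54561694 -0.07593061  0.22012231] [-11.32729663  -2.32460414  78.43824501  -0.21718632 103.95466403
 -84.47848736]
((0.550058126449585, -0.10792317241430283), (0.18163079023361206, 0.12450265884399414), 72.66714477539062)
```

View pics/w1.png

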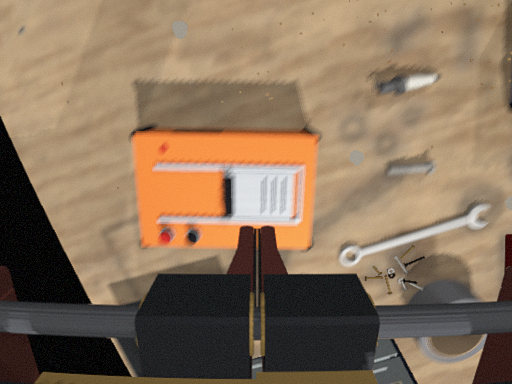

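The wrist view shows the rib at (228,194), with x 224–233 and y 171–217, and the shutter plate to its right. The terminals are at (166,237) and (192,237), and the shut fingertips at about (257,228).

Run:
```python
from h import *
m=imaging.camera_model("wrist"); im=imaging.capture("wrist")[:,:,::-1].copy()
s=read_state(); print(s['t'],s['tcp_pos'],s['wrist_force'])
cv2.imwrite("pics/w2.png",im)
print("tcp px",proj(m,[s['tcp_pos']]))
h=cv2.cvtColor(im,cv2.COLOR_BGR2HSV)
k=cv2.inRange(h,(5,170,100),(18,255,255))
c=max(cv2.findContours(cv2.morphologyEx(k,cv2.MORPH_CLOSE,np.ones((7,7))),0,2)[0],key=cv2.contourArea)
print(cv2.minAreaRect(ray(m,c.reshape(-1,2),0.062)[:,:2].astype(np.float32)))
k=cv2.inRange(h,(0,0,0),(180,255,70)); k[:,:205]=0;k[:,250:]=0;k[:160]=0;k[225:]=0
c=max(cv2.findContours(k,0,2)[0],key=cv2.contourArea); print(cv2.boundingRect(c))
rc=cv2.minAreaRect(ray(m,c.reshape(-1,2),0.077)[:,:2].astype(np.float32)); print(rc)
k=cv2.inRange(h,(0,150,80),(4,255,255))|cv2.inRange(h,(172,150,80),(180,255,255)); k[:225]=0;k[250:]=0;k[:,:150]=0;k[:,180:]=0
p=np.argwhere(k)[:,::-1].mean(0); print("red term",p,ray(m,[p],.074))
```

```text
1.7 [ 0.54423113 -0.07281991  0.22004832] [-1.98775579  0.19904297 -0.08589561]
tcp px [[264.80550317 242.43402563]]
((0.5482710599899292, -0.10491713881492615), (0.18028484284877777, 0.12476333230733871), 72.46858978271484)
(232, 171, 10, 40)
((0.5505568385124207, -0.1001744419336319), (0.008765999227762222, 0.03941083326935768), 71.8074722290039)
red term [172.40833333 232.075     ] [[ 0.57404468 -0.17678573  0.074     ]]
```

>>> carry_out([
  [0, -0.09, 0, 0.2, 0, 0, 0.008],
  [0, -0.09, 0, 0.4, 0, 0, 0.008],
  [0, -0.09, 0, 0.6, 0, 0, 0.008],
  [0, -0.09, 0, 0.6, 0, 0, 0.008],
  [0, -0.09, 0, 0.6, 0, 0, 0.008],
])

```text
t: 2.2
tcp_pos: [0.56, -0.0727, 0.1028]
tcp_rot: [[-0.954, 0.301, -0.002], [0.301, 0.954, 0.0], [0.002, -0.0, -1.0]]
wrist_force: [0.5, -0.3, 1.7]
gripper_width: 0.0003
gripper_force: 0.0
```

```bash
cat >> h.py <<'E'
C=np.array([.551,-.1053]); U=np.array([[.9535,-.3014],[.3014,.9535]])
def tip():
    s=read_state(); print("t %.2f tip charger mm"%s['t'],(U@(np.array(s['tcp_pos'])[:2]-C)*1e3).round(1),"z",round(s['tcp_pos'][2]*1e3,1),"F charger",(U@np.array(s['wrist_force'])[:2]).round(1),round(s['wrist_force'][2],1),"R",np.array(s['tcp_rot']).round(3).tolist())
E
python3 - <<'E'
from h import *
tip()
im=imaging.capture("wrist")[:,:,::-1]; cv2.imwrite("pics/w3.png",im); tip()
E
```

```text
t 2.20 tip charger mm [-1.3 33.8] z 102.8 F charger [ 0.6 -0.1] 1.7 R [[-0.954, 0.301, -0.002], [0.301, 0.954, 0.0], [0.002, -0.0, -1.0]]
t 2.25 tip charger mm [-0.1 33.9] z 104.9 F charger [ 0.4 -0.5] -0.4 R [[-0.953, 0.301, 0.002], [0.301, 0.954, -0.0], [-0.002, 0.0, -1.0]]
```

View pics/w3.png

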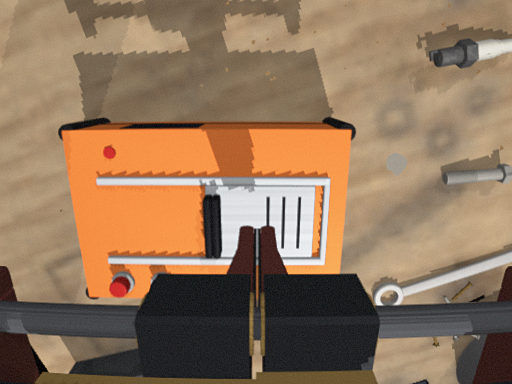

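The tips sit over the shutter plate on the well side of the rib, which spans (205–221, 195–258), and they are clear of it. Next I'll descend to just above the plate.

>>> carry_out([
  [0, 0, 0, 0.09, 0, 0, 0],
  [0, 0, 0, 0.15, 0, 0, 0],
  [0, 0, 0, 0.165, 0, 0, 0],
  [0, 0, 0, 0.165, 0, 0, 0],
])

```text
t: 2.65
tcp_pos: [0.5606, -0.0731, 0.0703]
tcp_rot: [[-0.953, 0.302, 0.0], [0.302, 0.953, -0.0], [-0.0, 0.0, -1.0]]
wrist_force: [0.3, 0.4, -0.0]
gripper_width: 0.0003
gripper_force: 0.0
```

>>> carry_out([
  [0, 0, -0.03, 0, 0, 0, 0],
  [0, 0, -0.05, 0, 0, 0, 0],
  [0, 0, -0.07, 0, 0, 0, 0],
  [0, 0, -0.09, 0, 0, 0, 0],
  [0, 0, -0.1, 0, 0, 0, 0],
])

```text
t: 3.15
tcp_pos: [0.5546, -0.0926, 0.0701]
tcp_rot: [[-0.953, 0.302, 0.001], [0.302, 0.953, 0.0], [-0.001, 0.0, -1.0]]
wrist_force: [1.6, 1.5, 1.3]
gripper_width: 0.0002
gripper_force: 0.8
```

```bash
python3 -c "
from h import *
tip()"
```

```text
t 3.15 tip charger mm [-0.4 13.2] z 70.1 F charger [1.1 1.9] 1.3 R [[-0.953, 0.302, 0.001], [0.302, 0.953, 0.0], [-0.001, 0.0, -1.0]]
```

>>> carry_out([
  [0, 0, -0.05, 0, 0, 0, 0],
  [0, 0, -0.1, 0, 0, 0, 0],
  [0, 0, -0.15, 0, 0, 0, 0],
  [0, 0, -0.2, 0, 0, 0, 0],
  [0, 0, -0.22, 0, 0, 0, 0],
])

```text
t: 3.65
tcp_pos: [0.5407, -0.1356, 0.0696]
tcp_rot: [[-0.953, 0.303, -0.0], [0.303, 0.953, -0.0], [0.0, -0.0, -1.0]]
wrist_force: [0.1, 1.6, 0.9]
gripper_width: 0.0001
gripper_force: 0.8
```

Run:
```python
from h import *
tip()
im=imaging.capture("wrist")[:,:,::-1]; cv2.imwrite("pics/w4.png",im); tip()
```

```text
t 3.65 tip charger mm [ -0.7 -31.9] z 69.6 F charger [-0.4  1.5] 0.9 R [[-0.953, 0.303, -0.0], [0.303, 0.953, -0.0], [0.0, -0.0, -1.0]]
t 3.70 tip charger mm [ -0.8 -32.1] z 69.5 F charger [-0.1 -0.6] 1.4 R [[-0.953, 0.303, -0.0], [0.303, 0.953, -0.001], [0.0, -0.001, -1.0]]
```

View pics/w4.png

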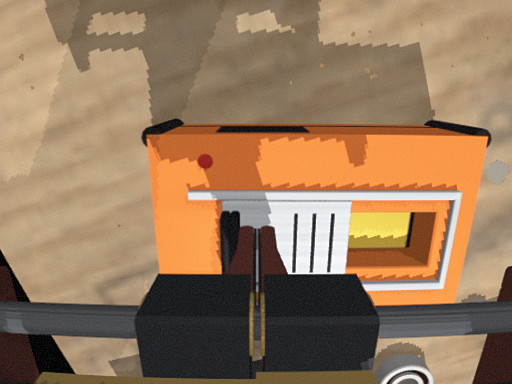

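The shutter is sliding: the plate edge is at column 350 and the yellow key shows at (380,230). I'll continue in small steps until it reaches the stop.

>>> carry_out([
  [0, 0, -0.03, 0, 0, 0, 0],
  [0, 0, -0.045, 0, 0, 0, 0],
  [0, 0, -0.05, 0, 0, 0, 0],
])

```text
t: 4.0
tcp_pos: [0.5379, -0.1439, 0.0694]
tcp_rot: [[-0.953, 0.302, -0.0], [0.302, 0.953, 0.0], [0.001, 0.0, -1.0]]
wrist_force: [0.2, 1.8, 0.2]
gripper_width: 0.0006
gripper_force: 0.8
```

>>> carry_out([
  [0, 0, -0.01, 0, 0, 0, 0],
  [0, 0, -0.01, 0, 0, 0, 0],
])

```text
t: 4.2
tcp_pos: [0.5373, -0.1457, 0.0695]
tcp_rot: [[-0.953, 0.302, -0.001], [0.302, 0.953, -0.0], [0.0, -0.0, -1.0]]
wrist_force: [-1.2, 0.9, 0.3]
gripper_width: 0.0006
gripper_force: 0.3
```

>>> carry_out([
  [0, 0, -0.01, 0, 0, 0, 0],
  [0, 0, -0.01, 0, 0, 0, 0],
])

```text
t: 4.4
tcp_pos: [0.5367, -0.1476, 0.0695]
tcp_rot: [[-0.953, 0.302, -0.001], [0.302, 0.953, -0.0], [0.0, -0.0, -1.0]]
wrist_force: [-0.0, 1.2, 0.4]
gripper_width: 0.0004
gripper_force: 0.4
```

```bash
python3 -c "
from h import *
tip()"
```

```text
t 4.40 tip charger mm [ -0.9 -44.7] z 69.5 F charger [-0.4  1.2] 0.4 R [[-0.953, 0.302, -0.001], [0.302, 0.953, -0.0], [0.0, -0.0, -1.0]]
```

>>> carry_out([
  [0, 0, -0.008, 0, 0, 0, 0],
  [0, 0, -0.008, 0, 0, 0, 0],
])

```text
t: 4.6
tcp_pos: [0.5364, -0.1486, 0.0695]
tcp_rot: [[-0.953, 0.302, -0.0], [0.302, 0.953, 0.001], [0.0, 0.001, -1.0]]
wrist_force: [0.7, 3.5, 0.5]
gripper_width: 0.0003
gripper_force: 1.8
```

>>> carry_out([
  [0, 0, -0.006, 0, 0, 0, 0],
  [0, 0, -0.006, 0, 0, 0, 0],
])

```text
t: 4.8
tcp_pos: [0.5364, -0.1486, 0.0695]
tcp_rot: [[-0.954, 0.301, 0.001], [0.301, 0.954, 0.003], [0.0, 0.003, -1.0]]
wrist_force: [2.2, 7.7, -0.7]
gripper_width: 0.0003
gripper_force: 3.7
```

```bash
python3 -c "
from h import *
tip()"
```

```text
t 4.80 tip charger mm [ -0.8 -45.7] z 69.5 F charger [-0.2  8. ] -0.7 R [[-0.954, 0.301, 0.001], [0.301, 0.954, 0.003], [0.0, 0.003, -1.0]]
```

The stop is reached: the tip halts at charger y=-45.7 as the force rises to 8 N. Now I'll back off, lift and go over the well.

>>> carry_out([
  [0, 0, 0.03, 0, 0, 0, 0],
  [0, 0, 0.04, -0.1, 0, 0, 0],
  [0, -0.004, 0.2, -0.15, 0, 0, 0],
  [0, -0.004, 0.43, -0.15, 0, 0, 0],
  [0, -0.004, 0.43, -0.15, 0, 0, 0],
])

```text
t: 5.3
tcp_pos: [0.5641, -0.0649, 0.1004]
tcp_rot: [[-0.955, 0.298, 0.002], [0.298, 0.955, 0.0], [-0.002, 0.001, -1.0]]
wrist_force: [-0.6, -0.1, 0.3]
gripper_width: 0.0004
gripper_force: 0.0
```

Run:
```python
from h import *
im=imaging.capture("wrist")[:,:,::-1]; t=imaging.capture("top")[:,:,::-1]
a=cv2.resize(t[160:260,290:420],(499,384),interpolation=cv2.INTER_CUBIC); cv2.imwrite("pics/w5.png",cv2.resize(np.hstack([im,a]),(800,304),interpolation=cv2.INTER_AREA)); tip()
```

```text
t 5.40 tip charger mm [ 0.2 39. ] z 99.6 F charger [-0.2  0. ] 0.0 R [[-0.954, 0.3, -0.0], [0.3, 0.954, -0.001], [-0.0, -0.001, -1.0]]
```

View pics/w5.png

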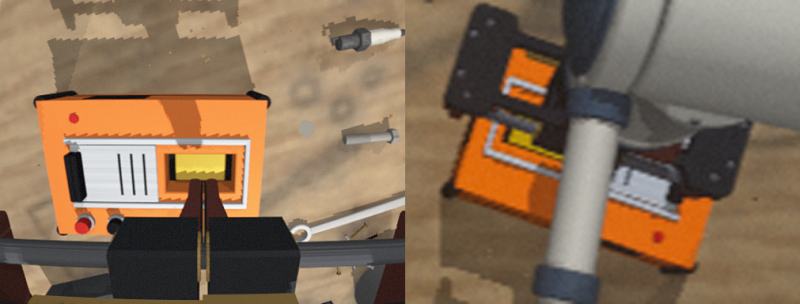

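The shutter is fully open, and the fingers are centred over the well with the yellow key at (203,168). Next I'll descend to just above the key and then press.

>>> carry_out([
  [0, 0, 0, 0.1, 0, 0, 0],
  [0, 0, 0, 0.17, 0, 0, 0],
  [0, 0, 0, 0.22, 0, 0, 0],
  [0, 0, 0, 0.25, 0, 0, 0],
  [0, 0, 0, 0.25, 0, 0, 0],
])

```text
t: 5.9
tcp_pos: [0.5621, -0.0689, 0.0484]
tcp_rot: [[-0.953, 0.302, -0.002], [0.302, 0.953, 0.0], [0.002, -0.0, -1.0]]
wrist_force: [0.5, -0.2, -0.2]
gripper_width: 0.0008
gripper_force: 0.0
```

>>> carry_out([
  [0, 0, 0, 0.02, 0, 0, 0],
  [0, 0, 0, 0.03, 0, 0, 0],
  [0, 0, 0, 0.03, 0, 0, 0],
])

```text
t: 6.2
tcp_pos: [0.5634, -0.0688, 0.0445]
tcp_rot: [[-0.953, 0.302, 0.002], [0.302, 0.953, -0.001], [-0.002, -0.0, -1.0]]
wrist_force: [0.0, -0.5, 3.4]
gripper_width: 0.0003
gripper_force: 1.5
```

```bash
python3 -c "
from h import *
tip()"
```

```text
t 6.20 tip charger mm [ 0.8 38.5] z 44.5 F charger [ 0.2 -0.5] 3.4 R [[-0.953, 0.302, 0.002], [0.302, 0.953, -0.001], [-0.002, -0.0, -1.0]]
```

Key contact at 3.4 N. I'll keep pressing until it bottoms.

>>> carry_out([
  [0, 0, 0, 0.015, 0, 0, 0],
  [0, 0, 0, 0.02, 0, 0, 0],
  [0, 0, 0, 0.02, 0, 0, 0],
])

```text
t: 6.5
tcp_pos: [0.5634, -0.0688, 0.0405]
tcp_rot: [[-0.953, 0.302, 0.002], [0.302, 0.953, -0.001], [-0.002, -0.0, -1.0]]
wrist_force: [0.4, -1.5, 5.9]
gripper_width: 0.0003
gripper_force: 2.9
```

>>> carry_out([
  [0, 0, 0, 0.005, 0, 0, 0],
  [0, 0, 0, 0.01, 0, 0, 0],
  [0, 0, 0, 0.01, 0, 0, 0],
])

```text
t: 6.8
tcp_pos: [0.5635, -0.0688, 0.0402]
tcp_rot: [[-0.953, 0.302, 0.002], [0.302, 0.953, -0.001], [-0.003, -0.0, -1.0]]
wrist_force: [-4.6, -1.8, 12.7]
gripper_width: 0.0005
gripper_force: 6.5
```

The key bottomed: z stalled at 40.2 mm and the force jumped to 12.7 N. Now I'll lift and go to the far side of the rib.

>>> carry_out([
  [0, 0, 0, -0.15, 0, 0, 0],
  [0, 0, 0, -0.32, 0, 0, 0],
  [0, 0, -0.2, -0.32, 0, 0, 0],
  [0, 0, -0.45, -0.32, 0, 0, 0],
  [0, 0, -0.62, -0.32, 0, 0, 0],
])

```text
t: 7.3
tcp_pos: [0.5245, -0.1883, 0.1014]
tcp_rot: [[-0.953, 0.302, -0.0], [0.302, 0.953, -0.0], [0.0, -0.0, -1.0]]
wrist_force: [0.3, 0.9, 0.6]
gripper_width: 0.001
gripper_force: 0.0
```

>>> carry_out([
  [0, 0, 0, 0, 0, 0, 0],
  [0, 0, 0, 0, 0, 0, 0],
])

```text
t: 7.5
tcp_pos: [0.525, -0.1867, 0.101]
tcp_rot: [[-0.953, 0.303, -0.001], [0.303, 0.953, 0.001], [0.001, 0.001, -1.0]]
wrist_force: [-0.3, 0.4, 0.2]
gripper_width: 0.0
gripper_force: 0.0
```

Run:
```python
from h import *
im=imaging.capture("wrist")[:,:,::-1];cv2.imwrite("pics/w6.png",im); tip()
```

```text
t 7.55 tip charger mm [ -0.1 -84.6] z 101.1 F charger [0.4 0.9] -0.3 R [[-0.953, 0.302, -0.0], [0.302, 0.953, 0.001], [0.001, 0.001, -1.0]]
```

View pics/w6.png

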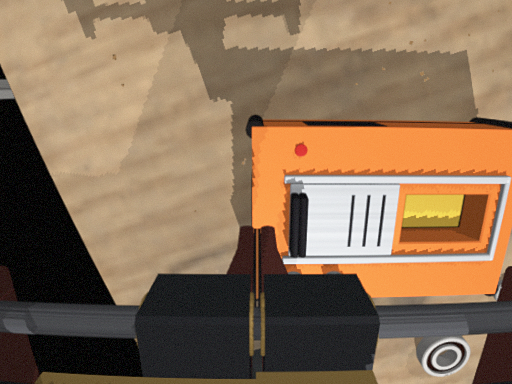

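The key has sprung back and the shutter is still open. The fingertips' right edge (275) is clear of the rib's outer face (290), so I'll descend and push it shut.

>>> carry_out([
  [0, 0, 0, 0.08, 0, 0, 0],
  [0, 0, 0, 0.14, 0, 0, 0],
  [0, 0, 0, 0.155, 0, 0, 0],
  [0, 0, 0, 0.155, 0, 0, 0],
])

```text
t: 7.95
tcp_pos: [0.5248, -0.1858, 0.0689]
tcp_rot: [[-0.954, 0.301, -0.003], [0.301, 0.954, 0.001], [0.003, 0.0, -1.0]]
wrist_force: [-0.4, -0.1, 0.2]
gripper_width: 0.0003
gripper_force: 0.0
```

>>> carry_out([
  [0, 0, 0.03, 0, 0, 0, 0],
  [0, 0, 0.06, 0, 0, 0, 0],
  [0, 0, 0.1, 0, 0, 0, 0],
  [0, 0, 0.14, 0, 0, 0, 0],
  [0, 0, 0.18, 0, 0, 0, 0],
])

```text
t: 8.45
tcp_pos: [0.5367, -0.1519, 0.0712]
tcp_rot: [[-0.953, 0.302, 0.001], [0.302, 0.953, -0.001], [-0.001, -0.0, -1.0]]
wrist_force: [-0.0, -1.4, 0.3]
gripper_width: 0.0
gripper_force: 0.9
```

>>> carry_out([
  [0, 0, 0.04, 0, 0, 0, 0],
  [0, 0, 0.08, 0, 0, 0, 0],
  [0, 0, 0.12, 0, 0, 0, 0],
  [0, 0, 0.15, 0, 0, 0, 0],
  [0, 0, 0.17, 0, 0, 0, 0],
])

```text
t: 8.95
tcp_pos: [0.5467, -0.1193, 0.0706]
tcp_rot: [[-0.954, 0.301, -0.0], [0.301, 0.954, 0.0], [0.0, 0.0, -1.0]]
wrist_force: [-1.9, -1.9, 2.0]
gripper_width: 0.0005
gripper_force: 0.8
```

```bash
python3 -c "
from h import *
tip()"
```

```text
t 8.95 tip charger mm [  0.1 -14.7] z 70.6 F charger [-1.3 -2.4] 2.0 R [[-0.954, 0.301, -0.0], [0.301, 0.954, 0.0], [0.0, 0.0, -1.0]]
```

>>> carry_out([
  [0, 0, 0.015, 0, 0, 0, 0],
  [0, 0, 0.03, 0, 0, 0, 0],
  [0, 0, 0.03, 0, 0, 0, 0],
])

```text
t: 9.25
tcp_pos: [0.5483, -0.1138, 0.0705]
tcp_rot: [[-0.953, 0.301, -0.0], [0.301, 0.953, 0.001], [0.0, 0.001, -1.0]]
wrist_force: [-0.5, 0.0, 0.6]
gripper_width: 0.0008
gripper_force: 0.0
```

>>> carry_out([
  [0, 0, 0.008, 0, 0, 0, 0],
  [0, 0, 0.008, 0, 0, 0, 0],
])

```text
t: 9.45
tcp_pos: [0.5486, -0.1126, 0.0704]
tcp_rot: [[-0.953, 0.302, -0.0], [0.302, 0.953, 0.0], [0.001, 0.0, -1.0]]
wrist_force: [0.5, -0.1, -0.4]
gripper_width: 0.0008
gripper_force: 0.3
```

```bash
python3 -c "
from h import *
tip()"
```

```text
t 9.45 tip charger mm [-0.1 -7.7] z 70.4 F charger [0.5 0. ] -0.4 R [[-0.953, 0.302, -0.0], [0.302, 0.953, 0.0], [0.001, 0.0, -1.0]]
```

>>> carry_out([
  [0, 0, 0.006, 0, 0, 0, 0],
  [0, 0, 0.006, 0, 0, 0, 0],
])

```text
t: 9.65
tcp_pos: [0.549, -0.1115, 0.0704]
tcp_rot: [[-0.953, 0.302, -0.001], [0.302, 0.953, 0.0], [0.001, -0.0, -1.0]]
wrist_force: [-0.7, -1.5, -0.0]
gripper_width: 0.0005
gripper_force: 0.6
```

>>> carry_out([
  [0, 0, 0.006, 0, 0, 0, 0],
  [0, 0, 0.006, 0, 0, 0, 0],
])

```text
t: 9.85
tcp_pos: [0.5494, -0.1103, 0.0704]
tcp_rot: [[-0.953, 0.302, -0.0], [0.302, 0.953, 0.0], [0.0, -0.0, -1.0]]
wrist_force: [-0.8, -1.1, -1.0]
gripper_width: 0.0003
gripper_force: 0.6
```

>>> carry_out([
  [0, 0, 0.006, 0, 0, 0, 0],
  [0, 0, 0.006, 0, 0, 0, 0],
])

```text
t: 10.05
tcp_pos: [0.5498, -0.1091, 0.0704]
tcp_rot: [[-0.953, 0.302, -0.0], [0.302, 0.953, 0.0], [0.0, 0.0, -1.0]]
wrist_force: [-2.0, -0.9, -0.4]
gripper_width: 0.0003
gripper_force: 0.5
```

>>> carry_out([
  [0, 0, 0.006, 0, 0, 0, 0],
  [0, 0, 0.006, 0, 0, 0, 0],
])

```text
t: 10.25
tcp_pos: [0.5499, -0.1089, 0.0705]
tcp_rot: [[-0.953, 0.302, -0.001], [0.302, 0.953, -0.002], [0.0, -0.002, -1.0]]
wrist_force: [-1.8, -4.0, 0.4]
gripper_width: 0.0007
gripper_force: 2.5
```

```bash
python3 -c "
from h import *
tip()"
```

```text
t 10.25 tip charger mm [-0.  -3.8] z 70.5 F charger [-0.5 -4.3] 0.4 R [[-0.953, 0.302, -0.001], [0.302, 0.953, -0.002], [0.0, -0.002, -1.0]]
```

>>> carry_out([
  [0, 0, 0.005, 0, 0, 0, 0],
  [0, 0, 0.005, 0, 0, 0, 0],
])

```text
t: 10.45
tcp_pos: [0.5499, -0.1089, 0.0705]
tcp_rot: [[-0.953, 0.303, -0.002], [0.303, 0.953, -0.003], [0.001, -0.003, -1.0]]
wrist_force: [-3.8, -7.0, -0.0]
gripper_width: 0.0003
gripper_force: 4.0
```

>>> carry_out([
  [0, 0, -0.05, 0, 0, 0, 0],
  [0, 0, -0.06, 0, 0, 0, 0],
  [0, 0, -0.06, -0.15, 0, 0, 0],
  [0, 0, -0.06, -0.35, 0, 0, 0],
  [0, 0, -0.06, -0.5, 0, 0, 0],
])

```text
t: 10.95
tcp_pos: [0.5473, -0.1184, 0.1731]
tcp_rot: [[-0.953, 0.302, 0.002], [0.302, 0.953, 0.001], [-0.002, 0.001, -1.0]]
wrist_force: [0.1, -0.1, -0.1]
gripper_width: 0.0005
gripper_force: 0.0
```

>>> carry_out([
  [0, 0.2, -0.2, 0, 0, 0, 0],
  [0, 0.4, -0.4, 0, 0, 0, 0],
  [0, 0.4, -0.4, 0, 0, 0, 0],
  [0, 0.4, -0.4, 0, 0, 0, 0],
])

```text
t: 11.35
tcp_pos: [0.4459, -0.1713, 0.1714]
tcp_rot: [[-0.953, 0.304, 0.002], [0.304, 0.953, -0.0], [-0.002, 0.001, -1.0]]
wrist_force: [0.7, 0.5, -0.6]
gripper_width: 0.0004
gripper_force: 0.0
```

Run:
```python
from h import *
im=imaging.capture("wrist")[:,:,::-1]; t=imaging.capture("top")[:,:,::-1]
cv2.imwrite("pics/top_end.png",t)
a=cv2.resize(t[160:260,290:420],(499,384),interpolation=cv2.INTER_CUBIC); cv2.imwrite("pics/w7.png",cv2.resize(np.hstack([im,a]),(800,304),interpolation=cv2.INTER_AREA)); tip()
```

```text
t 11.45 tip charger mm [-79.2 -93.4] z 170.9 F charger [-0.7  0.4] -0.2 R [[-0.953, 0.302, 0.002], [0.302, 0.953, 0.0], [-0.001, 0.001, -1.0]]
```

View pics/w7.png

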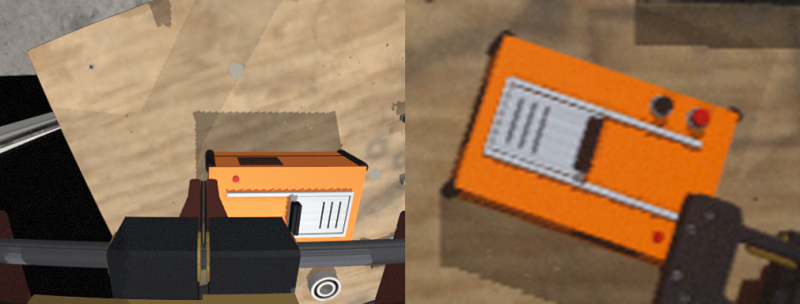

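The shutter is shut tight against the end rail with no orange gap left, and the charger hasn't moved. The robot is touching nothing, so I'm handing in.

```bash
python3 -c "
from station import r
print(r.job_done())"
```

```text
the job is handed in; nothing more can be done
None
```

I pushed the orange charger's shutter open to its stop, pressed the yellow reset key until it bottomed, pushed the shutter fully shut again, and handed the job in at about 11.5 s of the 64 s allowed.

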